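Click the closing plank into the starter plank on the welding jig

TASK

Fit the loose aluminium plank to the plank clamped on the welding jig, ready for tacking: hold it by its rib, angle its tongue into the groove, push it gently up to the joint, then lower it flat until the snap lip clicks, lying down on the jig plate with the ends in line. Do not force the joint; leave the other parts on the bench alone.

Things in the scene. Friction and masses are not known exactly. Their poses are not given: they have to be found in the camera images.
- jig: Dark drilled steel jig plate, 12 mm thick, 272 (x -150 to 122) by 220 mm. Origin on the bench, below the middle of the joint line; x points from the clamped plank (x<0) to the free bed (x>0), away from the robot; z up. Two red toggle clamps (to 68 mm above the bench) hold the clamped plank at x -200 to -76, y +-50. That plank does not give; its rib (x -55 to -45) tops out 74 mm above the bench.
- mouth (a point): Middle of the groove's mouth if the clamped plank stood at its mark; axes as the jig, 11 mm above its plate. It was clamped by eye: the real joint edge is 1 to 14 mm back from the mark (to -x): feel for it. A 5 N push is plenty; over 20 N while tilted or 40 N while lowering bruises it. Groove 14 mm deep, open 6 to 16.5 mm over the plate; its upper edge is upright to 19.5, then bevelled.
- snap (a point): Top of the snap lip if the clamped plank stood at its mark: a springy bar along y on the end of the 6 mm high lower lip, 41 mm out from the joint edge, top 17 mm over the plate. It gives up to 3 mm outwards (3.5 N per mm). The plank's leg rubs on it in the last 12 degrees: press down with 5 to 15 N till it clicks and the plank lies on the plate. Jams if the plank is over 1.5 mm off the joint edge.
- seat (a point): Place of point rib with the plank locked, if the clamped plank stood at its mark; axes as the jig: 60 mm out from the joint edge, 43 mm above the jig plate. The real place is 1 to 14 mm back from it (to -x), like the real joint edge.
- rib (a point): Centre of the loose plank's stiffening rib, the grip: 10 mm thick (x), 160 long (y), 38 high (19 above and below this point). Plank: aluminium, 0.36 to 0.6 kg, underside 43 mm below, 24 mm thick, body 110 wide (x -60 to 50), 160 long. x points away from the tongue, y along the plank, z up. Lies rib up, tongue towards the robot, left or right of the jig.
- tongue (a point): Tip of the loose plank's tongue, mid-length, axes as rib: 72 mm to -x, 29.5 mm below rib. It stands 12 mm out of the joint edge, is 3.5 mm thick (7 at the root). The joint edge (x -60 of rib, upright to 19.5 mm above the underside, then bevelled) meets the clamped plank's and is the pivot. A leg underneath (x -33 to -20) must pass over the snap lip: tilt 18 to 25 degrees, far edge (+x) raised.
- flange: Bystander: square steel flange plate 110 x 110 x 6 mm with a round collar (72 dia, to 28 mm high), loose, on the other side of the jig from the plank. Origin under its centre.
- spool: Bystander: small welding-wire spool lying flat, 100 mm dia, 45 mm high, loose. Origin under its centre.
- angle: Bystander: steel angle offcut, 140 mm long (y), 30 mm wide, 30 mm high, loose. Origin under its centre.
Things that resemble listed ones, but are neither listed nor needed, are in the scene too. What is shaped like the part that bears rib but brown or yellow is not meant.

How it is judged:
On the way:
1. the plank, held at an angle, has its tongue in the groove (angle between rib's own z axis and vertical above 0.1 rad and x of tongue in the frame of mouth below -0.008 m and z of tongue in the frame of mouth between -0.006 and 0.006 m), for 0.1 s.
At the end, for the whole second after the job is handed in: The plank is snapped in: flat within 1.1 degrees, down on the jig plate within 1.5 mm, joint closed (rib from 16 mm short of to 1 mm past the seat point, as the clamped plank stands), parallel within 1.4 degrees, ends in line within 6 mm, released and at rest (angle between rib's own z axis and vertical below 0.02 rad and z of rib in the frame of seat between -0.003 and 0.0015 m and x of rib in the frame of seat between -0.016 and 0.001 m and y of rib in the frame of seat between -0.006 and 0.006 m and angle between the x axis of rib and the x axis of seat, either way round below 0.025 rad and linear speed of plank below 0.01 m/s); the robot touches nothing.
It fails at once if the plank is pushed into the joint with more than 20 N while still well tilted (angle between rib's own z axis and vertical above 0.27 rad and contact force between plank and jig above 20 N).
It fails at once if the plank is pressed on the joint or the jig with more than 40 N (contact force between plank and jig above 40 N).
It fails at once if the flange is moved more than 15 mm (distance of flange from where it was at the start of the episode above 0.015 m).
It fails at once if the spool is moved more than 15 mm (distance of spool from where it was at the start of the episode above 0.015 m).
It fails at once if the angle is moved more than 15 mm (distance of angle from where it was at the start of the episode above 0.015 m).
It also fails if it takes over 54 s, if anything falls off the work surface, if the arm or the gripper's body presses on something with over 40 N, if the wrist force passes 120 N, or if a joint passes its speed limit or range.

ROBOT

A 7-joint arm with a two-finger parallel gripper is mounted at the origin on the work surface. World frame = base frame: x ahead of the robot, y to its left, z up, the work surface at z = 0. Lengths are in m, angles in rad, forces in N, time in s.
With the tool pointing down it reaches from about 0.4 to 0.75 m from the base axis. Payload 19.5 kg.
Tool frame: the origin (TCP) lies between the finger pads; the fingertips stand 25 mm ahead of it and the grasp point (between the pads) lies 6 mm ahead of it (ctrl.nose_length is the distance from the TCP to the fingertips, in m); z points along the fingers, y is the line along which they close (so a half turn about z gives the same grasp; the last joint's range is limited). The gripper opens to 85 mm and grips with 20 to 120 N. Pads are 22 mm wide; open, the fingers measure 114 mm over their backs; the gripper's body (76 mm by 85 mm) begins 54 mm behind the grasp point. The pads swing forward as they close: fully open they stand 13 mm farther back than shut.
Start: joints at [-0.042, 0.707, -0.028, 1.485, 0.022, 0.951, -0.075], TCP at [0.575, 0, 0.227] pointing down, gripper open.
Joint ranges: [-2.71, 2.71], [-0.32, 2.16], [-1.57, 1.52], [0, 2.45], [-1.46, 4.6], [0, 2.02], [-2.83, 2.83]. Speed limits (rad/s): [1.89, 1.89, 2.57, 2.57, 3.01, 3.01, 3.01].

INTERFACE

Orientations are given as a 3x3 rotation matrix whose columns are the frame's x, y, z axes.
In Python, from cell import ctrl gives the robot as it stands.
- The arm moves only by the tool step_arm, never from a script. Its argument "plan" is a list of rows, each a list of 7 numbers: the turn, a rotation vector about the world's x, y, z in rad, then the shift along the world's x, y, z in mm, then the closure, from -1 (fully open) to 1 (shut), so that 0 is half open. In form: [[rx, ry, rz, tx, ty, tz, gripper], ...]. A call has 1 to 20 rows; each row shifts and turns the commanded pose from where the row before left it; what a row does not reach is not made up. A row lasts 1/10 s, in which the tool goes at most 50 mm and 8.59 degrees, less where a joint would pass 70% of its speed; a pose out of reach is approached as far as the arm can. A call with a gripper value outside its range is refused whole. The fingers move at their own pace and stop on an object; "force" is the grip in N (left out, the last holds). Time passes only in rows, so rows that do not move let the fingers close. It gives the time, the measured TCP pose, the force, the opening and the grip force at its end, in the units of the state.
- ctrl.read_state(): the state, without advancing time (a new reading comes with each control period).
- ctrl.capture(name): name is "scene" or "side" or "wrist"; returns a dict with "color" (420x560x3 uint8, red, green, blue), "fov_y" (degrees; the focal length in pixels is half the picture's height over the tangent of half this angle, whatever the lens; pixels are square), "cx", "cy" (the principal point, pixels), "R" (3x3) and "t" (3): a world point X has camera coordinates R X + t. Camera axes: x right, y down, z forward; pixel columns grow to the right and rows downward; lengths in m; the calibration is good to about 2 mm. A picture is of the moment at which its call begins. There is no depth.
- ctrl.finish_job(): hands the job in; it is judged then, once.
The state is a dict: "time": time; "joint_positions": joint angles; "qvel": joint speeds; "effort": joint torques, N m; "ee_pos": TCP position; "eef_rot": TCP orientation; "wrist_force": force on the tool from outside, world axes, zero at the start; "ft_torque": the same for the moment, N m; "finger_gap": finger opening in m; "grasp_force": force on a finger pad.
Only numpy, scipy, OpenCV 4.12 (cv2) and the standard library are available. Lean on these libraries where they do the work, as an engineer would, in place of code of your own. Each camera call takes 0.05 s, during which the arm holds its last target. There are 200 camera calls.

## Working session

There is one attempt and no reset: what is moved stays moved. The work goes in short steps, Python scripts to look and compute and a tool call to move; the robot and the scene stay as the last step left them, time stands still between calls to the robot, and variables do not carry over. Pictures are saved under pics/ and viewed, at most 10 in all, crops included, and the job is handed in when it is done.

Besides the shell and the picture viewer there is one more tool, called after ">>>" by a JSON object that holds its "name" and its "arguments". step_arm: Moves the arm, as the interface text tells. Its arguments: {"type":"object","properties":{"plan":{"type":"array"},"force":{"type":"number"}},"required":["plan"]}

```bash
mkdir -p pics; cat > h.py <<'E'
import numpy as np, cv2, json
from cell import ctrl
def cap(n,f):
    c=ctrl.capture(n); cv2.imwrite(f'pics/{f}.png',c['color'][:,:,::-1])
    np.savez(f'pics/{f}.npz',**{k:np.array(c[k]) for k in ('fov_y','cx','cy','R','t')}); return c
def load(f): return dict(np.load(f'pics/{f}.npz'))
def foc(c): return 210/np.tan(np.radians(float(c['fov_y']))/2)
def proj(c,X):
    p=np.atleast_2d(X)@np.array(c['R']).T+c['t']; return p[:,:2]/p[:,2:]*foc(c)+[c['cx'],c['cy']]
def ray(c,u,v,z):
    R=np.array(c['R']); o=-R.T@c['t']; d=R.T@np.array([(u-c['cx'])/foc(c),(v-c['cy'])/foc(c),1]); return o+d*(z-o[2])/d[2]
E
python3 - <<'E'
from h import *
for n in('scene','side','wrist'):
    c=cap(n,n+'0'); print(n,c['fov_y'],-np.array(c['R']).T@c['t'])
a=cv2.imread('pics/scene0.png');
E
```

```text
scene 52.84898268348901 [ 1.14929689 -0.06086588  0.99164549]
side 48.546807860077195 [ 0.48028463 -0.75819434  0.89420183]
wrist 60.45631555568453 [0.57443093 0.08270694 0.37446264]
```

View pics/scene0.png

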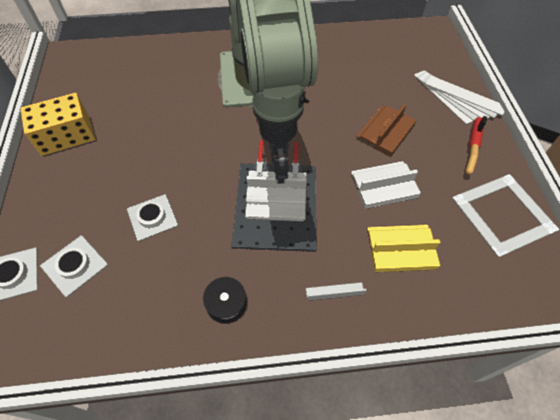

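View pics/side0.png

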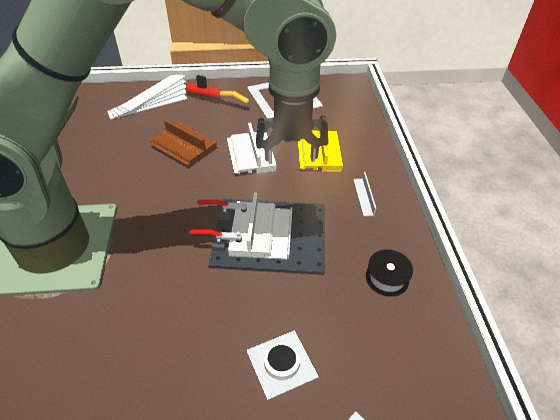

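The scene view shows the white plank at about (387,184), in +y, and the jig at about (275,205). The brown and yellow planks are decoys. In the side view the plank is at (252,150) and the jig at (265,237). I'll enlarge both for corner positions.

```bash
python3 - <<'E'
from h import *
a=cv2.imread('pics/scene0.png')[150:260,225:425]; cv2.imwrite('pics/sc.png',cv2.resize(a,None,fx=4,fy=4,interpolation=cv2.INTER_CUBIC))
a=cv2.imread('pics/side0.png')[115:280,185:335]; cv2.imwrite('pics/si.png',cv2.resize(a,None,fx=3.6,fy=3.6,interpolation=cv2.INTER_CUBIC))
E
```

```text
(no output)
```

View pics/sc.png

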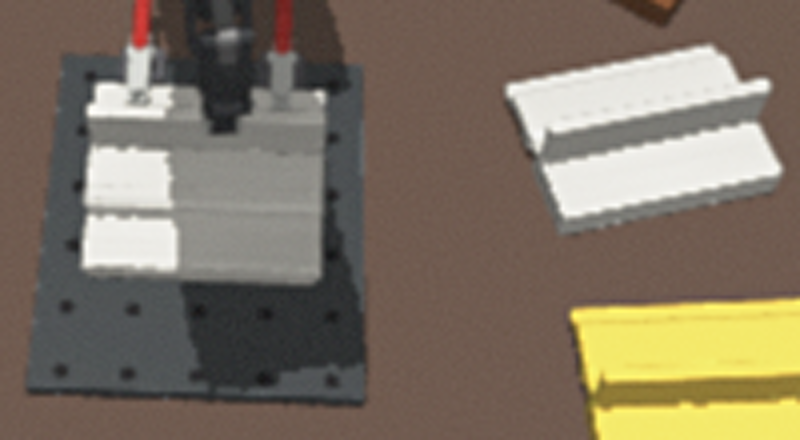

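View pics/si.png

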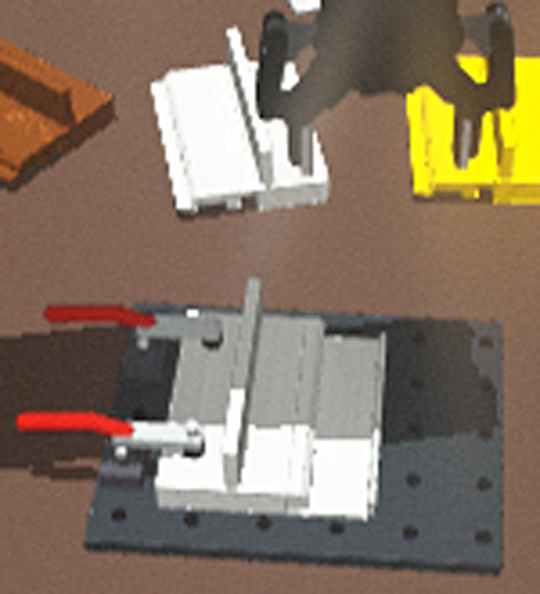

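The enlarged views give the jig plate's top corners, the plank's rib-top ends and its body corners. Next I'll fit both poses.

```bash
python3 - <<'E'
from h import *
from scipy.optimize import least_squares
S=load('scene0');D=load('side0')
s=lambda u,v:(S,225+u/4,150+v/4); d=lambda u,v:(D,185+u/3.6,115+v/3.6)
jig=[((-150,-110,12),s(63,57)),((-150,110,12),s(362,66)),((122,110,12),s(364,395)),((122,-110,12),s(28,386)),
((-150,-110,12),d(88,543)),((122,-110,12),d(500,566)),((122,110,12),d(500,322)),((-150,110,12),d(138,303))]
# rib frame pts, underside -43
pl=[((5,-80,19),s(546,133)),((5,80,19),s(770,85)),((50,-80,-19),s(561,220)),((50,80,-19),s(782,175)),((50,-80,-43),s(568,236)),
((-55,-80,-19),s(508,90)),((-55,80,-19),s(713,46)),((0,80,19),d(233,30)),((0,-80,19),d(268,135)),((50,-80,-19),d(328,180)),((50,-80,-43),d(328,202))]
def fit(P,z,x0):
    def f(p):
        c,q=np.cos(p[2]),np.sin(p[2]); o=[]
        for X,(C,u,v) in P:
            X=np.array(X)/1000; w=[p[0]+c*X[0]-q*X[1],p[1]+q*X[0]+c*X[1],X[2]+z]
            o+=list(proj(C,w)[0]-[u,v])
        return np.array(o)
    r=least_squares(f,x0,loss='soft_l1'); print(r.x.round(4)); print(f(r.x).round(1).reshape(-1,2).tolist())
fit(jig,0,[.55,0,0]); fit(pl,.043,[.5,.25,.2])
w=cv2.imread('pics/wrist0.png')
print(ctrl.read_state()['wrist_force'])
E
```

```text
[ 0.5428 -0.0016 -0.1486]
[[-1.2, -0.9], [-0.7, -0.8], [-0.4, 1.0], [-1.7, 0.3], [-0.9, -1.8], [0.9, -1.4], [0.7, -1.3], [-0.7, -1.4]]
[0.5043 0.3153 0.1351]
[[0.4, -0.2], [-0.7, 0.3], [-0.0, -0.8], [-0.8, -1.3], [-3.3, -0.1], [0.3, 1.5], [1.4, 1.8], [-0.6, -1.3], [-0.4, 3.3], [0.6, -1.2], [0.5, -1.0]]
[ 0.29260749  0.1929712  -0.02755214]
```

View pics/wrist0.png

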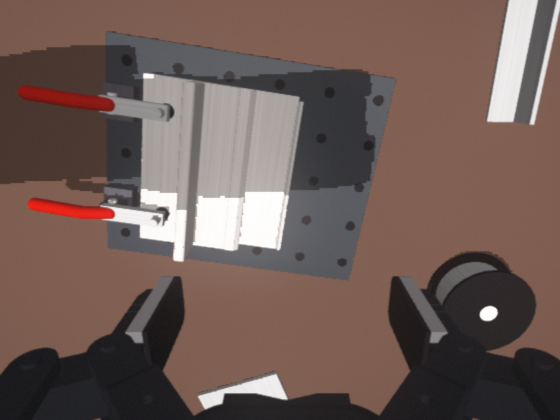

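```bash
python3 - <<'E'
from h import *
s=ctrl.read_state(); print(s['eef_rot'],s['finger_gap'])
C=load('wrist0'); print(C['R'])
c,q=np.cos(-.1486),np.sin(-.1486)
for X in [(-150,110,12),(122,110,12),(122,-110,12),(0,80,36),(0,-80,36),(-45,80,74),(-45,-80,74),(41,80,29)]:
    X=np.array(X)/1000; print(X,proj(C,[.5428+c*X[0]-q*X[1],-.0016+q*X[0]+c*X[1],X[2]]).round(1))
E
```

```text
[[ 6.37168361e-05  9.99999641e-01 -8.45030339e-04]
 [ 9.99999998e-01 -6.37172044e-05 -4.08850125e-07]
 [-4.62692949e-07 -8.45030311e-04 -9.99999643e-01]] 0.08531002867058106
[[ 9.99999659e-01  3.55894062e-04 -7.45457312e-04]
 [ 5.76966251e-04 -9.46745029e-01  3.21983722e-01]
 [-5.91165910e-04 -3.21984042e-01 -9.46744911e-01]]
[-0.15   0.11   0.012] [[106.6  28.9]]
[0.122 0.11  0.012] [[397.6  76. ]]
[ 0.122 -0.11   0.012] [[350.  278.6]]
[0.    0.08  0.036] [[264.2  89.2]]
[ 0.    -0.08   0.036] [[244.2 249.8]]
[-0.045  0.08   0.074] [[204.7  81.1]]
[-0.045 -0.08   0.074] [[191.5 261.2]]
[0.041 0.08  0.029] [[308.9  96. ]]
```

The wrist view shows the whole jig, with plate corners at (107,32), (395,78), (350,279) and (106,248), close to the prediction. The joint edge is at about (255,90)–(237,250), roughly 8 mm back from the mark. I'm going over the plank now.

>>> {"name": "step_arm", "arguments": {"plan": [[0, 0, 0.015, -8, 35, 0, -0.2], [0, 0, 0.015, -8, 35, 0, -0.2], [0, 0, 0.015, -8, 35, 0, -0.2], [0, 0, 0.015, -8, 35, 0, -0.2], [0, 0, 0.015, -8, 35, 0, -0.2], [0, 0, 0.015, -8, 35, 0, -0.2], [0, 0, 0.015, -8, 35, 0, -0.2], [0, 0, 0.015, -8, 35, 0, -0.2], [0, 0, 0.015, -7, 35, 0, -0.2], [0, 0, 0, 0, 0, 0, -0.2], [0, 0, 0, 0, 0, 0, -0.2]]}}

```text
time: 1.25
ee_pos: [0.5036, 0.3154, 0.2271]
eef_rot: [[-0.136, 0.991, -0.001], [0.991, 0.136, -0.001], [-0.0, -0.001, -1.0]]
wrist_force: [1.1, -1.0, 0.1]
finger_gap: 0.051
grasp_force: 0.0
```

```bash
python3 - <<'E'
from h import *
cap('wrist','w1'); s=ctrl.read_state(); print(s['ee_pos'],s['eef_rot'],s['finger_gap'])
E
```

```text
[0.50407231 0.31447926 0.22728984] [[-1.34235168e-01  9.90949482e-01 -2.08565734e-04]
 [ 9.90949279e-01  1.34234993e-01 -7.02874462e-04]
 [-6.68516265e-04 -3.01028535e-04 -9.99999731e-01]] 0.0511574843903406
```

View pics/w1.png

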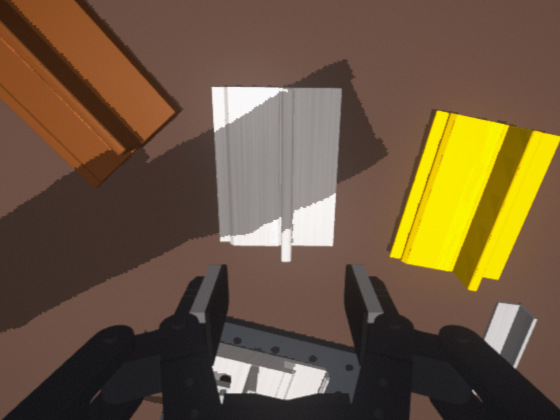

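The wrist view shows the plank centred and aligned, with its rib from (287,88) to (286,262). I'll refine both poses using the wrist pictures.

```bash
python3 - <<'E'
from h import *
from scipy.optimize import least_squares
W0=load('wrist0');W1=load('w1')
w=lambda u,v:(W0,u,v); e=lambda u,v:(W1,u,v)
jig=[((-150,110,12),w(107,32)),((122,110,12),w(395,78)),((122,-110,12),w(350,279)),((-150,-110,12),w(107,248))]
pl=[((0,-80,19),e(286.5,262)),((0,80,19),e(287,88)),((50,-80,-19),e(333.5,246)),((50,80,-19),e(341,88.5)),((-72,-80,-29.5),e(219.5,242)),((-72,80,-29.5),e(212,88))]
def fit(P,z,x0):
    def f(p):
        c,q=np.cos(p[2]),np.sin(p[2]); o=[]
        for X,(C,u,v) in P:
            X=np.array(X)/1000; W=[p[0]+c*X[0]-q*X[1],p[1]+q*X[0]+c*X[1],X[2]+z]
            o+=list(proj(C,W)[0]-[u,v])
        return np.array(o)
    r=least_squares(f,x0); print(r.x.round(4)); print(f(r.x).round(1).reshape(-1,2).tolist())
    return r.x
j=fit(jig,0,[.55,0,0]); fit(pl,.043,[.5,.3,.13])
# clamped: joint edge points (x from mark), y ends
c,q=np.cos(j[2]),np.sin(j[2])
for (u,v),z in [((255,90),.036),((237,250),.036),((301,99),.029),((281,249),.029),((145,74),.036),((184,262),.074),((191,83),.074)]:
    p=ray(W0,u,v,z)[:2]-j[:2]; print((c*p[0]+q*p[1])*1e3,(-q*p[0]+c*p[1])*1e3)
E
```

```text
[ 0.5418 -0.0035 -0.1466]
[[-1.4, -0.5], [1.2, -0.2], [-0.8, 1.0], [1.2, 0.2]]
[0.504  0.3137 0.1322]
[[-0.2, 0.5], [0.1, 0.7], [-0.4, -0.1], [0.1, -0.2], [1.0, -0.7], [-0.6, -0.4]]
-7.132400860991455 80.20034063607494
-6.786389042969292 -79.23106775281077
35.11046098472739 78.36317480726319
38.49594998291279 -74.75386829604425
-104.77443856948534 79.33593164454805
-51.31732015337136 -79.71172607136148
-54.72439629882644 79.13798728662827
```

>>> {"name": "step_arm", "arguments": {"plan": [[0, 0, 0, 0, 0, -35, -0.3], [0, 0, 0, 0, 0, -35, -0.3], [0, 0, 0, 0, -0.5, -35, -0.3], [0, 0, 0, 0, 0, -30, -0.3], [0, 0, 0, 0, 0, -20, -0.3], [0, 0, 0, 0, 0, -12, -0.3], [0, 0, 0, 0, 0, -5, -0.3], [0, 0, 0, 0, 0, 0, 1], [0, 0, 0, 0, 0, 0, 1], [0, 0, 0, 0, 0, 0, 1], [0, 0, 0, 0, 0, 0, 1], [0, 0, 0, 0, 0, 0, 1]], "force": 80}}

```text
time: 2.5
ee_pos: [0.5043, 0.3147, 0.0565]
eef_rot: [[-0.134, 0.991, 0.001], [0.991, 0.134, 0.001], [0.0, 0.001, -1.0]]
wrist_force: [-1.2, -1.8, 10.1]
finger_gap: 0.0049
grasp_force: 78.9
```

>>> {"name": "step_arm", "arguments": {"plan": [[0, 0, 0, 0, 0, 0, 1], [0, 0, 0, 0, 0, 10, 1], [0, 0, 0, 0, 0, 20, 1], [0, 0, 0, 0, 0, 20, 1], [0, 0, 0, 0, 0, 0, 1], [0, 0, 0, 0, 0, 0, 1]]}}

```text
time: 3.1
ee_pos: [0.5039, 0.3145, 0.1055]
eef_rot: [[-0.135, 0.991, 0.0], [0.991, 0.135, 0.0], [0.0, 0.0, -1.0]]
wrist_force: [0.2, 0.3, -4.9]
finger_gap: 0.0047
grasp_force: 78.5
```

```bash
python3 - <<'E'
from h import *
cap('wrist','w2'); cap('side','s2'); s=ctrl.read_state(); print(s['ee_pos'],s['eef_rot'],s['finger_gap'],s['ft_torque'])
a=cv2.imread('pics/w2.png'); b=cv2.imread('pics/s2.png')[90:230,180:380]
b=cv2.resize(b,(400,280)); a=cv2.resize(a,(400,300)); 
cv2.imwrite('pics/v2.png',np.hstack([a,np.vstack([b,np.zeros((20,400,3),np.uint8)])]))
E
```

```text
[0.50358619 0.31426311 0.10467527] [[-1.34635063e-01  9.90894576e-01 -1.15683109e-03]
 [ 9.90895100e-01  1.34634305e-01 -7.10512414e-04]
 [-5.48293748e-04 -1.24195815e-03 -9.99999078e-01]] 0.0044953203768374585 [ 0.00555913  0.00459119 -0.01428907]
```

View pics/v2.png

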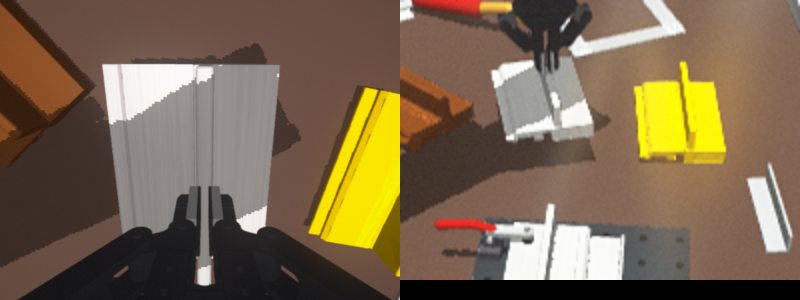

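The plank is held level and weighs about 5 N. I'm raising it, carrying it over the bed, aligning the yaw and tilting it.

>>> {"name": "step_arm", "arguments": {"plan": [[0, 0, 0, 0, 0, 35, 1], [0, 0, 0, 0, 0, 35, 1], [0, 0, -0.0281, 13.4, -33.1, 0, 1], [0, 0, -0.0281, 13.4, -33.1, 0, 1], [0, 0, -0.0281, 13.4, -33.1, 0, 1], [0, 0, -0.0281, 13.4, -33.1, 0, 1], [0, 0, -0.0281, 13.4, -33.1, 0, 1], [0, 0, -0.0281, 13.4, -33.1, 0, 1], [0, 0, -0.0281, 13.4, -33.1, 0, 1], [0, 0, -0.0281, 13.4, -33.1, 0, 1], [0, 0, -0.0281, 13.4, -33.1, 0, 1], [0, 0, -0.0281, 13.4, -33.1, 0, 1], [-0.0123, -0.0831, 0, 0, 0, 0, 1], [-0.0123, -0.0831, 0, 0, 0, 0, 1], [-0.0123, -0.0831, 0, 0, 0, 0, 1], [-0.0123, -0.0831, 0, 0, 0, 0, 1], [-0.0123, -0.0831, 0, 0, 0, 0, 1], [0, 0, 0, 0, 0, 0, 1], [0, 0, 0, 0, 0, 0, 1]], "force": 110}}

```text
time: 5.1
ee_pos: [0.6377, -0.0163, 0.1748]
eef_rot: [[0.145, 0.905, 0.4], [0.989, -0.133, -0.06], [-0.001, 0.405, -0.915]]
wrist_force: [0.2, -0.6, -4.3]
finger_gap: 0.0028
grasp_force: 106.6
```

```bash
cat >> h.py <<'E'
J=np.array([.5418,-.0035]); a0=-.1466
ex=np.array([np.cos(a0),np.sin(a0),0]); ey=np.array([-np.sin(a0),np.cos(a0),0])
def st():
    s=ctrl.read_state(); R=np.array(s['eef_rot']); p=np.array(s['ee_pos'])-[*J,0]
    yh=R[:,1]; tilt=np.arcsin(yh[2]); yaw=np.arctan2(yh@ey,yh@ex); roll=R[2,0]
    pz=-R[:,2]; rib=p-.0135*pz-.001*R[:,0]; piv=rib-.060*yh-.0235*pz; tip=rib-.072*yh-.0295*pz
    v=lambda q:[round(1e3*float(q@e),1) for e in(ex,ey,np.array([0,0,1]))]
    f=np.array(s['wrist_force']); print('t',s['time'],'tilt',tilt.round(4),'yaw',yaw.round(4),'roll',round(roll,4),'tcp',v(p),'rib',v(rib),'piv',v(piv),'tip',v(tip),'F',(f@ex).round(1),(f@ey).round(1),f[2].round(1),'M',np.round([np.dot(s['ft_torque'],e) for e in(ex,ey)],2))
E
python3 -c "
from h import *
st(); print(ctrl.read_state()['ee_pos'])"
```

```text
t 5.1 tilt 0.4165 yaw 0.0012 roll -0.0009 tcp [96.7, 1.3, 174.8] rib [102.2, 0.3, 162.5] piv [56.8, 0.2, 116.7] tip [48.3, 0.2, 106.4] F 0.3 -0.6 -4.3 M [0.   0.89]
[ 0.63769834 -0.01632897  0.17483755]
```

>>> {"name": "step_arm", "arguments": {"plan": [[0, 0, 0, 0, 0, -20, 1], [0, 0, 0, 0, 0, -20, 1], [0, 0, 0, 0, 0, -15, 1], [0, 0, 0, 0, 0, -5, 1], [0, 0, 0, -5.4, 0.8, -2.45, 1], [0, 0, 0, -5.4, 0.8, -2.45, 1], [0, 0, 0, -5.4, 0.8, -2.45, 1], [0, 0, 0, -5.4, 0.8, -2.45, 1], [0, 0, 0, -5.4, 0.8, -2.45, 1], [0, 0, 0, -5.4, 0.8, -2.45, 1], [0, 0, 0, 0, 0, 0, 1], [0, 0, 0, 0, 0, 0, 1]]}}

```text
time: 6.3
ee_pos: [0.6156, -0.011, 0.1102]
eef_rot: [[0.147, 0.912, 0.384], [0.989, -0.134, -0.06], [-0.003, 0.388, -0.921]]
wrist_force: [-0.0, 0.3, -4.0]
finger_gap: 0.0028
grasp_force: 106.6
```

```bash
python3 - <<'E'
from h import *
st(); cap('wrist','w3'); cap('side','s3')
a=cv2.imread('pics/w3.png'); b=cv2.imread('pics/s3.png')[170:290,190:340]
b=cv2.resize(b,(500,400),interpolation=cv2.INTER_CUBIC); a=cv2.resize(a,(300,225))
cv2.imwrite('pics/v3.png',np.hstack([np.vstack([a,np.zeros((175,300,3),np.uint8)]),b]))
E
```

```text
t 6.3 tilt 0.3989 yaw 0.0007 roll -0.0035 tcp [74.1, 3.3, 110.2] rib [79.4, 2.3, 97.7] piv [33.2, 2.2, 52.8] tip [24.5, 2.1, 42.6] F -0.1 0.3 -4.0 M [0.02 0.88]
```

View pics/v3.png

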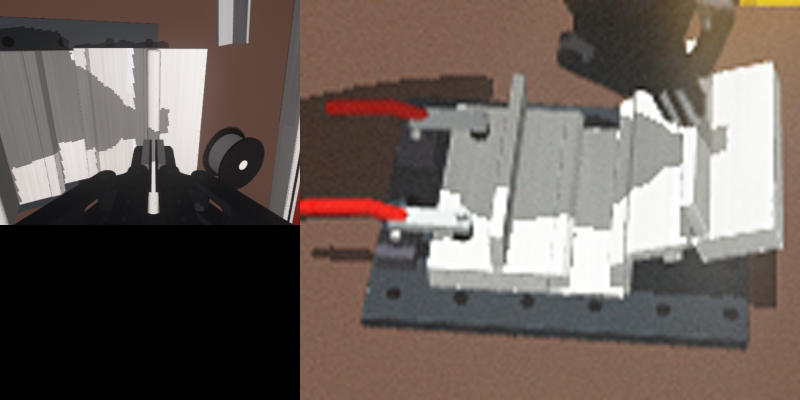

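The side view shows the tilted plank hovering over the lower lip, tongue facing the joint and the ends roughly in line. The pose lagged the command, so I'll check the joint margins.

```bash
python3 - <<'E'
from h import *
s=ctrl.read_state(); print(np.round(s['joint_positions'],3),np.round(s['qvel'],3)); st()
E
```

```text
[-1.480e-01  8.330e-01  1.240e-01  1.923e+00  9.000e-03  1.000e-03
 -2.380e-01] [ 0.001  0.002 -0.     0.001 -0.001 -0.    -0.   ]
t 6.4 tilt 0.3989 yaw 0.0007 roll -0.0036 tcp [74.1, 3.2, 110.1] rib [79.4, 2.2, 97.6] piv [33.2, 2.1, 52.7] tip [24.5, 2.0, 42.5] F -0.1 0.4 -4.7 M [-0.04  0.84]
```

Joint 6 is at its 0 limit, so this lean is bounded near here. A 0.34 rad tilt (19.5°) is enough, so I'm re-aiming with that.

>>> {"name": "step_arm", "arguments": {"plan": [[0.006, 0.029, 0, 0, 0, 0, 1], [0.006, 0.029, 0, 0, 0, 0, 1], [0, 0, 0, 0.9, -1.2, -3, 1], [0, 0, 0, 0.9, -1.3, -4, 1], [0, 0, 0, 0, 0, -3, 1], [0, 0, 0, 0, 0, 0, 1], [0, 0, 0, 0, 0, 0, 1]]}}

```text
time: 7.1
ee_pos: [0.6172, -0.0135, 0.0999]
eef_rot: [[0.147, 0.933, 0.329], [0.989, -0.138, -0.049], [-0.0, 0.333, -0.943]]
wrist_force: [1.0, -0.1, -3.9]
finger_gap: 0.0025
grasp_force: 106.6
```

```bash
python3 - <<'E'
from h import *
s=ctrl.read_state(); print(np.round(s['joint_positions'],3)); st()
E
```

```text
[-0.116  0.852  0.092  1.859  0.015  0.1   -0.229]
t 7.1 tilt 0.3395 yaw -0.0005 roll -0.0003 tcp [76.0, 1.2, 99.9] rib [80.5, 0.1, 87.2] piv [31.8, 0.2, 45.0] tip [22.5, 0.2, 35.4] F 1.0 0.1 -3.9 M [0.01 0.77]
```

>>> {"name": "step_arm", "arguments": {"plan": [[0, 0, 0, -3, 0.44, -1.05, 1], [0, 0, 0, -3, 0.44, -1.05, 1], [0, 0, 0, -3, 0.44, -1.05, 1], [0, 0, 0, -3, 0.44, -1.05, 1], [0, 0, 0, -3, 0.44, -1.05, 1], [0, 0, 0, -3, 0.44, -1.05, 1], [0, 0, 0, -3, 0.44, -1.05, 1], [0, 0, 0, -1.5, 0.22, -0.5, 1], [0, 0, 0, 0, 0, 0, 1]]}}

```text
time: 8.0
ee_pos: [0.5947, -0.0103, 0.0922]
eef_rot: [[0.147, 0.933, 0.329], [0.989, -0.138, -0.049], [-0.0, 0.333, -0.943]]
wrist_force: [0.4, 0.2, -4.1]
finger_gap: 0.0026
grasp_force: 106.7
```

```bash
python3 - <<'E'
from h import *
s=ctrl.read_state(); print(np.round(s['joint_positions'],3)); st()
E
```

```text
[-0.13   0.849  0.099  1.943  0.012  0.02  -0.236]
t 8.0 tilt 0.3395 yaw -0.0007 roll -0.0002 tcp [53.3, 1.0, 92.2] rib [57.8, 0.0, 79.4] piv [9.0, 0.1, 37.3] tip [-0.3, 0.1, 27.6] F 0.3 0.3 -4.1 M [-0.06  0.69]
```

>>> {"name": "step_arm", "arguments": {"plan": [[0.003, 0.0196, 0, 0, 0, -2, 1], [0.003, 0.0196, 0, -0.6, 0.1, -2, 1], [0.003, 0.0196, 0, -1.2, 0.2, -1.4, 1], [0, 0, 0, 0, 0, 0, 1], [0, 0, 0, 0, 0, 0, 1]]}}

```text
time: 8.5
ee_pos: [0.5931, -0.01, 0.0868]
eef_rot: [[0.147, 0.95, 0.274], [0.989, -0.141, -0.041], [0.0, 0.277, -0.961]]
wrist_force: [-0.4, 0.5, -5.3]
finger_gap: 0.0027
grasp_force: 106.3
```

```bash
python3 - <<'E'
from h import *
s=ctrl.read_state(); print(np.round(s['joint_positions'],3)); st()
cap('side','s4'); cv2.imwrite('pics/v4.png',cv2.resize(cv2.imread('pics/s4.png')[170:290,190:340],(750,600),interpolation=cv2.INTER_CUBIC))
E
```

```text
[-0.109  0.859  0.076  1.887  0.015  0.122 -0.23 ]
t 8.5 tilt 0.2808 yaw -0.0009 roll 0.0002 tcp [51.7, 1.1, 86.8] rib [55.5, 0.1, 73.9] piv [4.3, 0.1, 34.7] tip [-5.5, 0.1, 25.6] F -0.5 0.4 -5.3 M [0.02 0.54]
```

View pics/v4.png

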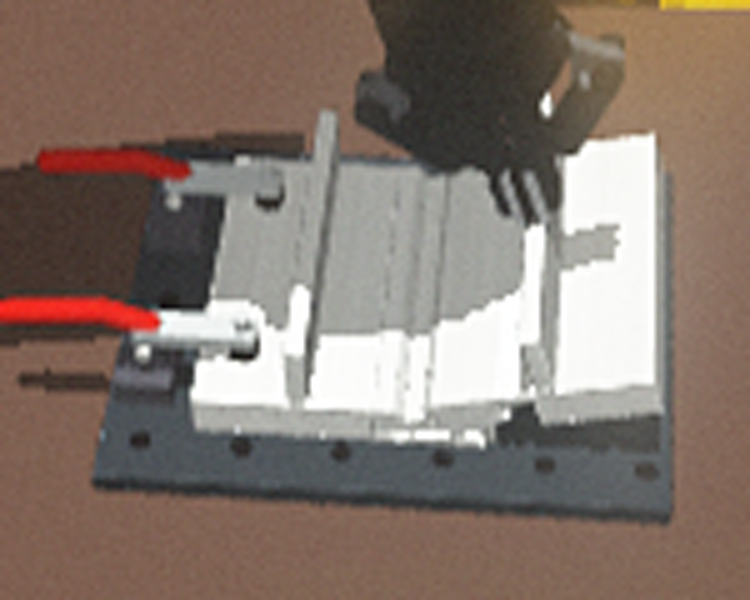

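The side view shows the tongue right at the groove mouth, near (405,360), with the ends in line and no contact yet. I'm feeling forward.

>>> {"name": "step_arm", "arguments": {"plan": [[0, 0, 0, -1, 0.15, -0.28, 1], [0, 0, 0, -1, 0.15, -0.28, 1], [0, 0, 0, -1, 0.15, -0.28, 1], [0, 0, 0, -1, 0.15, -0.28, 1], [0, 0, 0, 0, 0, 0, 1]]}}

```text
time: 9.05
ee_pos: [0.5889, -0.0093, 0.0857]
eef_rot: [[0.147, 0.951, 0.273], [0.989, -0.141, -0.04], [0.0, 0.276, -0.961]]
wrist_force: [0.2, -0.3, -4.6]
finger_gap: 0.0027
grasp_force: 106.3
```

>>> {"name": "step_arm", "arguments": {"plan": [[0, 0, 0, -1, 0.15, -0.28, 1], [0, 0, 0, -1, 0.15, -0.28, 1], [0, 0, 0, 0, 0, 0, 1]]}}

```text
time: 9.35
ee_pos: [0.5869, -0.009, 0.0851]
eef_rot: [[0.147, 0.951, 0.273], [0.989, -0.141, -0.04], [0.0, 0.276, -0.961]]
wrist_force: [0.0, -0.3, -4.1]
finger_gap: 0.0029
grasp_force: 106.3
```

```bash
python3 -c "
from h import *
st()"
```

```text
t 9.35 tilt 0.28 yaw -0.0007 roll 0.0001 tcp [45.4, 1.1, 85.1] rib [49.2, 0.1, 72.1] piv [-2.0, 0.2, 33.0] tip [-11.9, 0.2, 23.9] F 0.0 -0.3 -4.1 M [-0.03  0.6 ]
```

>>> {"name": "step_arm", "arguments": {"plan": [[0, 0, 0, -1, 0.15, -0.25, 1], [0, 0, 0, -1, 0.15, -0.25, 1], [0, 0, 0, 0, 0, 0, 1]]}}

```text
time: 9.65
ee_pos: [0.5849, -0.0087, 0.0846]
eef_rot: [[0.147, 0.951, 0.273], [0.989, -0.141, -0.04], [0.0, 0.276, -0.961]]
wrist_force: [1.0, -0.3, -5.4]
finger_gap: 0.0029
grasp_force: 106.2
```

>>> {"name": "step_arm", "arguments": {"plan": [[0, 0, 0, -1, 0.15, -0.25, 1], [0, 0, 0, -1, 0.15, -0.25, 1], [0, 0, 0, 0, 0, 0, 1]]}}

```text
time: 9.95
ee_pos: [0.5831, -0.0085, 0.0842]
eef_rot: [[0.147, 0.951, 0.274], [0.989, -0.141, -0.04], [0.0, 0.277, -0.961]]
wrist_force: [-0.1, -0.2, -3.4]
finger_gap: 0.0028
grasp_force: 106.5
```

```bash
python3 -c "
from h import *
st()"
```

```text
t 9.95 tilt 0.2804 yaw -0.0008 roll 0.0001 tcp [41.5, 1.1, 84.2] rib [45.3, 0.1, 71.2] piv [-5.9, 0.2, 32.0] tip [-15.7, 0.2, 22.9] F -0.0 -0.2 -3.4 M [-0.04  0.43]
```

>>> {"name": "step_arm", "arguments": {"plan": [[0, 0, 0, -1, 0.15, 0, 1], [0, 0, 0, 0, 0, 0, 1]]}}

```text
time: 10.15
ee_pos: [0.5825, -0.0084, 0.0845]
eef_rot: [[0.147, 0.95, 0.275], [0.989, -0.141, -0.041], [0.0, 0.278, -0.961]]
wrist_force: [3.2, -1.1, -0.7]
finger_gap: 0.0027
grasp_force: 107.9
```

>>> {"name": "step_arm", "arguments": {"plan": [[0, 0, 0, -1, 0.15, 0, 1], [0, 0, 0, 0, 0, 0, 1]]}}

```text
time: 10.35
ee_pos: [0.5821, -0.0083, 0.0848]
eef_rot: [[0.147, 0.95, 0.276], [0.989, -0.141, -0.041], [0.0, 0.279, -0.96]]
wrist_force: [5.8, -2.1, 2.6]
finger_gap: 0.0025
grasp_force: 108.9
```

```bash
python3 -c "
from h import *
st()"
```

```text
t 10.35 tilt 0.2828 yaw -0.001 roll 0.0004 tcp [40.5, 1.1, 84.8] rib [44.3, 0.1, 71.8] piv [-6.8, 0.2, 32.5] tip [-16.6, 0.2, 23.4] F 6.0 -1.3 2.6 M [-0.12 -1.05]
```

Contact, with force about 6 N out and 7 N up, so the corner is probably riding the bevel. I'll ease it down with a light push.

>>> {"name": "step_arm", "arguments": {"plan": [[0, 0, 0, 0.8, -0.12, -0.5, 1], [0, 0, 0, 0.2, -0.03, -0.8, 1], [0, 0, 0, 0, 0, 0, 1]]}}

```text
time: 10.65
ee_pos: [0.583, -0.0084, 0.0833]
eef_rot: [[0.147, 0.95, 0.276], [0.989, -0.141, -0.041], [0.0, 0.279, -0.96]]
wrist_force: [5.3, -1.6, 2.2]
finger_gap: 0.0029
grasp_force: 108.9
```

```bash
python3 -c "
from h import *
st()"
```

```text
t 10.65 tilt 0.2824 yaw -0.0009 roll 0.0004 tcp [41.4, 1.2, 83.3] rib [45.2, 0.2, 70.3] piv [-5.9, 0.2, 31.0] tip [-15.7, 0.2, 21.9] F 5.5 -0.8 2.2 M [-0.1  -1.17]
```

>>> {"name": "step_arm", "arguments": {"plan": [[0, 0, 0, -0.8, 0.12, 0, 1], [0, 0, 0, 0, 0, 0, 1]]}}

```text
time: 10.85
ee_pos: [0.5826, -0.0083, 0.0836]
eef_rot: [[0.147, 0.95, 0.277], [0.989, -0.141, -0.041], [0.001, 0.28, -0.96]]
wrist_force: [7.9, -1.2, 4.9]
finger_gap: 0.003
grasp_force: 109.5
```

```bash
python3 -c "
from h import *
st()"
```

```text
t 10.85 tilt 0.2834 yaw -0.0011 roll 0.0006 tcp [41.0, 1.2, 83.6] rib [44.8, 0.2, 70.6] piv [-6.2, 0.2, 31.3] tip [-16.1, 0.2, 22.2] F 8.0 -0.0 4.9 M [-0.06 -1.6 ]
```

>>> {"name": "step_arm", "arguments": {"plan": [[0, 0, 0, 1.5, -0.22, 0, 1], [0, 0, 0, 0, 0, 0, 1]]}}

```text
time: 11.05
ee_pos: [0.5827, -0.0084, 0.0827]
eef_rot: [[0.147, 0.951, 0.273], [0.989, -0.141, -0.04], [0.0, 0.276, -0.961]]
wrist_force: [1.7, 0.7, -3.2]
finger_gap: 0.0032
grasp_force: 107.6
```

>>> {"name": "step_arm", "arguments": {"plan": [[0, 0, 0, 0, 0, -1, 1], [0, 0, 0, 0, 0, 0, 1]]}}

```text
time: 11.25
ee_pos: [0.5824, -0.0084, 0.0815]
eef_rot: [[0.147, 0.951, 0.273], [0.989, -0.141, -0.04], [-0.0, 0.276, -0.961]]
wrist_force: [1.9, -0.6, -3.6]
finger_gap: 0.0031
grasp_force: 107.6
```

```bash
python3 -c "
from h import *
st()"
```

```text
t 11.25 tilt 0.2793 yaw -0.0007 roll -0.0 tcp [40.9, 1.1, 81.5] rib [44.6, 0.1, 68.5] piv [-6.6, 0.1, 29.4] tip [-16.5, 0.1, 20.3] F 2.0 -0.3 -3.6 M [0.01 0.1 ]
```

>>> {"name": "step_arm", "arguments": {"plan": [[0, 0, 0, -1, 0.15, 0, 1], [0, 0, 0, 0, 0, 0, 1]]}}

```text
time: 11.45
ee_pos: [0.5816, -0.0082, 0.0818]
eef_rot: [[0.147, 0.951, 0.273], [0.989, -0.141, -0.04], [0.0, 0.276, -0.961]]
wrist_force: [2.4, -1.3, -2.5]
finger_gap: 0.003
grasp_force: 106.8
```

```bash
python3 -c "
from h import *
st()"
```

```text
t 11.45 tilt 0.28 yaw -0.0007 roll 0.0001 tcp [40.1, 1.2, 81.8] rib [43.8, 0.1, 68.8] piv [-7.4, 0.2, 29.7] tip [-17.3, 0.2, 20.6] F 2.6 -0.9 -2.5 M [ 0.03 -0.06]
```

>>> {"name": "step_arm", "arguments": {"plan": [[0, 0, 0, -1, 0.15, -0.3, 1], [0, 0, 0, 0, 0, 0, 1]]}}

```text
time: 11.65
ee_pos: [0.5813, -0.0082, 0.0819]
eef_rot: [[0.147, 0.95, 0.275], [0.989, -0.141, -0.041], [0.0, 0.278, -0.961]]
wrist_force: [4.9, -1.1, -0.0]
finger_gap: 0.0031
grasp_force: 107.9
```

```bash
python3 -c "
from h import *
st()"
```

```text
t 11.65 tilt 0.2817 yaw -0.0009 roll 0.0003 tcp [39.8, 1.1, 81.9] rib [43.5, 0.1, 68.9] piv [-7.6, 0.2, 29.7] tip [-17.5, 0.2, 20.6] F 5.0 -0.4 -0.0 M [-0.05 -0.84]
```

>>> {"name": "step_arm", "arguments": {"plan": [[0, 0, 0, -1, 0.15, -0.3, 1], [0, 0, 0, 0, 0, 0, 1]]}}

```text
time: 11.85
ee_pos: [0.581, -0.0082, 0.082]
eef_rot: [[0.147, 0.95, 0.277], [0.989, -0.141, -0.041], [0.0, 0.28, -0.96]]
wrist_force: [7.7, -2.5, 2.5]
finger_gap: 0.0028
grasp_force: 108.8
```

```bash
python3 -c "
from h import *
st()"
```

```text
t 11.85 tilt 0.2836 yaw -0.0011 roll 0.0005 tcp [39.5, 1.1, 82.0] rib [43.3, 0.1, 69.1] piv [-7.8, 0.2, 29.7] tip [-17.6, 0.2, 20.6] F 8.0 -1.4 2.5 M [-0.13 -1.62]
```

The push is firm at about 8 N, with the tongue deep in the groove (piv x about -7.8). I'm starting to lower about the pivot in small steps and watching the forces.

>>> {"name": "step_arm", "arguments": {"plan": [[0.003, 0.02, 0, 1, -0.15, -0.4, 1], [0.003, 0.02, 0, 1, -0.15, -0.8, 1], [0.003, 0.02, 0, 1, -0.15, -0.9, 1], [0.003, 0.02, 0, 1, -0.15, -1, 1], [0, 0, 0, 0, 0, 0, 1]]}}

```text
time: 12.35
ee_pos: [0.5849, -0.0087, 0.0786]
eef_rot: [[0.147, 0.969, 0.198], [0.989, -0.144, -0.029], [0.001, 0.2, -0.98]]
wrist_force: [6.2, -0.8, 4.5]
finger_gap: 0.0028
grasp_force: 109.6
```

```bash
python3 -c "
from h import *
st()"
```

```text
t 12.35 tilt 0.201 yaw -0.0011 roll 0.0007 tcp [43.3, 1.1, 78.6] rib [46.0, 0.2, 65.4] piv [-8.1, 0.2, 30.4] tip [-18.6, 0.2, 22.1] F 6.3 0.1 4.5 M [-0.04 -1.34]
```

>>> {"name": "step_arm", "arguments": {"plan": [[0.003, 0.02, 0, 0.9, -0.13, -1, 1], [0.003, 0.02, 0, 0.9, -0.13, -1, 1], [0.003, 0.02, 0, 0.9, -0.13, -1, 1], [0.003, 0.02, 0, 0.9, -0.13, -1, 1], [0, 0, 0, 0, 0, 0, 1]]}}

```text
time: 12.85
ee_pos: [0.5886, -0.0093, 0.0747]
eef_rot: [[0.147, 0.982, 0.119], [0.989, -0.146, -0.017], [0.001, 0.12, -0.993]]
wrist_force: [6.3, -0.6, 3.8]
finger_gap: 0.0028
grasp_force: 110.0
```

```bash
python3 -c "
from h import *
st()"
```

```text
t 12.85 tilt 0.1205 yaw -0.0011 roll 0.0007 tcp [47.1, 1.1, 74.7] rib [48.8, 0.1, 61.3] piv [-8.0, 0.2, 30.7] tip [-19.2, 0.2, 23.3] F 6.3 0.3 3.8 M [-0.08 -1.55]
```

>>> {"name": "step_arm", "arguments": {"plan": [[0.003, 0.0175, 0, 0.7, -0.1, -1, 1], [0.003, 0.0175, 0, 0.7, -0.1, -1, 1], [0, 0, 0, 0, 0, 0, 1]]}}

```text
time: 13.15
ee_pos: [0.5902, -0.0095, 0.0727]
eef_rot: [[0.147, 0.985, 0.085], [0.989, -0.147, -0.011], [0.002, 0.085, -0.996]]
wrist_force: [8.2, -1.2, 3.3]
finger_gap: 0.0026
grasp_force: 109.5
```

>>> {"name": "step_arm", "arguments": {"plan": [[0.003, 0.0175, 0, 0.7, -0.1, -1, 1], [0.003, 0.0175, 0, 0.7, -0.1, -1, 1], [0, 0, 0, 0, 0, 0, 1]]}}

```text
time: 13.45
ee_pos: [0.5918, -0.0097, 0.0706]
eef_rot: [[0.147, 0.988, 0.05], [0.989, -0.147, -0.005], [0.002, 0.05, -0.999]]
wrist_force: [9.5, -1.8, 2.3]
finger_gap: 0.0027
grasp_force: 109.3
```

```bash
python3 -c "
from h import *
st()"
```

```text
t 13.45 tilt 0.0504 yaw -0.0012 roll 0.0023 tcp [50.3, 1.1, 70.6] rib [51.0, 0.2, 57.2] piv [-7.7, 0.3, 30.7] tip [-19.4, 0.3, 24.1] F 9.7 -0.4 2.3 M [ 0.02 -2.14]
```

>>> {"name": "step_arm", "arguments": {"plan": [[0.0015, 0.0175, 0, 0.8, -0.12, -1, 1], [0.0015, 0.0175, 0, 0.8, -0.12, -1, 1], [0.001, 0.0155, 0, 0.8, -0.12, -1, 1], [0, 0, 0, 0, 0, 0, 1]]}}

```text
time: 13.85
ee_pos: [0.5946, -0.0102, 0.0685]
eef_rot: [[0.147, 0.989, 0.001], [0.989, -0.147, -0.001], [-0.001, 0.001, -1.0]]
wrist_force: [6.9, -0.9, 17.9]
finger_gap: 0.0029
grasp_force: 115.9
```

```bash
python3 -c "
from h import *
st()"
```

```text
t 13.85 tilt 0.0013 yaw -0.0012 roll -0.0011 tcp [53.2, 1.1, 68.5] rib [53.2, 0.1, 55.0] piv [-6.7, 0.1, 31.5] tip [-18.7, 0.2, 25.4] F 7.0 0.2 17.9 M [-0.24 -1.66]
```

>>> {"name": "step_arm", "arguments": {"plan": [[0, 0, 0, 0.7, -0.1, 1, 1], [0, 0, 0, 0.3, 0, 1, 1], [0, 0, 0, 0, 0, 0, 1]]}}

```text
time: 14.15
ee_pos: [0.5938, -0.0101, 0.0692]
eef_rot: [[0.147, 0.989, -0.003], [0.989, -0.147, -0.001], [-0.002, -0.003, -1.0]]
wrist_force: [6.2, -1.9, -0.1]
finger_gap: 0.0026
grasp_force: 108.2
```

```bash
python3 - <<'E'
from h import *
st(); cap('side','s5'); cap('wrist','w5')
b=cv2.resize(cv2.imread('pics/s5.png')[170:290,190:340],(500,400),interpolation=cv2.INTER_CUBIC); a=cv2.resize(cv2.imread('pics/w5.png'),(300,225))
cv2.imwrite('pics/v5.png',np.hstack([np.vstack([a,np.zeros((175,300,3),np.uint8)]),b]))
E
```

```text
t 14.15 tilt -0.0025 yaw -0.0009 roll -0.0016 tcp [52.4, 1.1, 69.2] rib [52.3, 0.1, 55.7] piv [-7.7, 0.1, 32.4] tip [-19.7, 0.1, 26.4] F 6.4 -0.9 -0.1 M [-0.12 -1.43]
```

View pics/v5.png

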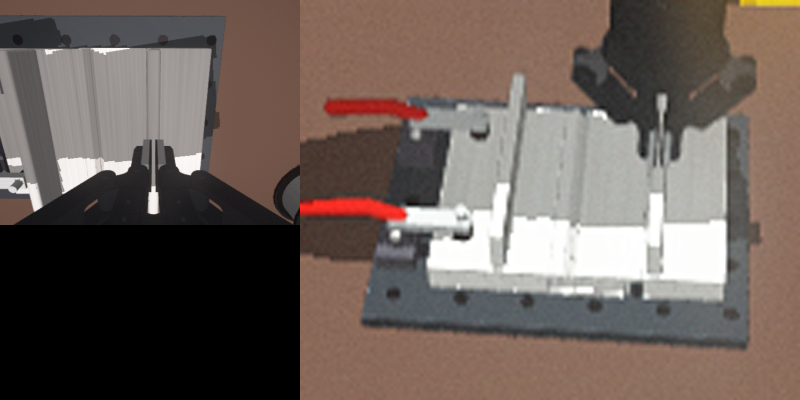

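The side view shows the plank lying flat with a closed joint near (572,200) and the ends in line. A gentle upward tug will test the lock.

>>> {"name": "step_arm", "arguments": {"plan": [[0, 0, 0, 0.3, 0, 1, 1], [0, 0, 0, 0.3, 0, 1, 1], [0, 0, 0, 0, 0, 0, 1]]}}

```text
time: 14.55
ee_pos: [0.5929, -0.0099, 0.0704]
eef_rot: [[0.147, 0.989, -0.006], [0.989, -0.147, -0.001], [-0.002, -0.006, -1.0]]
wrist_force: [-1.6, -0.7, -12.3]
finger_gap: 0.0026
grasp_force: 104.4
```

```bash
python3 -c "
from h import *
st()"
```

```text
t 14.55 tilt -0.0062 yaw -0.0008 roll -0.0019 tcp [51.5, 1.2, 70.4] rib [51.4, 0.1, 56.9] piv [-8.7, 0.1, 33.8] tip [-20.7, 0.1, 27.8] F -1.5 -0.9 -12.3 M [-0.14  0.19]
```

It resists by about 8 N beyond its weight, so it's locked. I'm pressing it back down lightly, then checking.

>>> {"name": "step_arm", "arguments": {"plan": [[0, 0, 0, 0.4, 0, -1.3, 1], [0, -0.002, 0, 0, 0, -1.3, 1], [0, 0, 0, 0, 0, -1, 1], [0, 0, 0, 0, 0, 0, 1]]}}

```text
time: 14.95
ee_pos: [0.5953, -0.01, 0.0686]
eef_rot: [[0.147, 0.989, 0.001], [0.989, -0.147, -0.001], [-0.001, 0.001, -1.0]]
wrist_force: [-1.8, -0.3, 10.9]
finger_gap: 0.0028
grasp_force: 114.9
```

```bash
python3 -c "
from h import *
st()"
```

```text
t 14.95 tilt 0.0009 yaw -0.0009 roll -0.001 tcp [53.8, 1.4, 68.6] rib [53.8, 0.4, 55.1] piv [-6.1, 0.4, 31.5] tip [-18.1, 0.4, 25.5] F -1.8 -0.6 10.9 M [-0.2  0.4]
```

>>> {"name": "step_arm", "arguments": {"plan": [[0, 0, 0, 0, 0, 1, 0.6], [0, 0, 0, 0, 0, 0, 0.3], [0, 0, 0, 0, 0, 0, 0.1], [0, 0, 0, 0, 0, 0, 0.1], [0, 0, 0, 0, 0, 20, 0.1], [0, 0, 0, 0, 0, 35, 0.1], [0, 0, 0, 0, 0, 40, 0.1], [0, 0, 0, 0, 30, 40, 0.1], [0, 0, 0, -20, 30, 20, 0.1], [0, 0, 0, 0, 0, 0, 0.1], [0, 0, 0, 0, 0, 0, 0.1]]}}

```text
time: 16.05
ee_pos: [0.5745, 0.0505, 0.2239]
eef_rot: [[0.146, 0.989, -0.001], [0.989, -0.146, -0.001], [-0.001, -0.0, -1.0]]
wrist_force: [-0.6, 0.0, 0.7]
finger_gap: 0.0384
grasp_force: 0.0
```

```bash
python3 - <<'E'
from h import *
st(); cap('side','s6'); cap('wrist','w6')
b=cv2.resize(cv2.imread('pics/s6.png')[170:290,190:340],(400,320),interpolation=cv2.INTER_CUBIC); a=cv2.resize(cv2.imread('pics/w6.png'),(400,300))
cv2.imwrite('pics/v6.png',np.hstack([np.vstack([a,np.zeros((20,400,3),np.uint8)]),b]))
E
```

```text
t 16.05 tilt -0.0005 yaw 0.0002 roll -0.0011 tcp [24.4, 58.2, 223.9] rib [24.4, 57.2, 210.4] piv [-35.6, 57.2, 187.0] tip [-47.6, 57.2, 181.0] F -0.6 -0.1 0.7 M [-0.05  0.04]
```

View pics/v6.png

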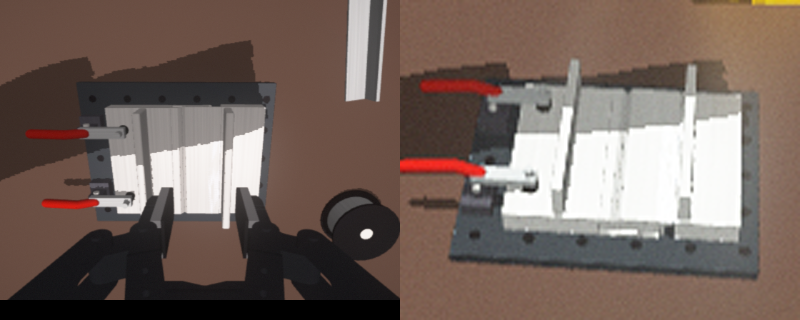

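The wrist and side views show the released plank flat and parallel, with the joint closed and the ends in line. The arm is clear, so I'm handing in.

```bash
python3 -c "
from cell import ctrl
print(ctrl.finish_job())"
```

```text
the job is handed in; nothing more can be done
None
```

The plank went into the joint, lies flat on the jig plate, resisted a gentle tug after lowering and was released; the job was handed in at about 16 s, no verdict came back, and I viewed 11 pictures, one over the limit of 10.

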